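# Zero the book press and hold it two turns open

## Robot

A 6-joint arm with a two-finger parallel gripper is mounted at the origin on the work surface. World frame = base frame: x ahead of the robot, y to its left, z up, the work surface at z = 0. Lengths are in mm, angles in degrees, forces in N, time in s.
With the tool pointing down it reaches from about 300 to 850 mm from the base axis. Payload 4.2 kg.
Tool frame: the origin (TCP) lies midway between the tips of the shut fingers; the grasp point (between the pads) lies env.hold_point_z behind it (env.hold_point_z is the distance from the TCP to the grasp point, in mm); z points along the fingers, y is the line along which they close (so a half turn about z gives the same grasp; the last joint's range is limited). The gripper opens to 91 mm and grips with 3 to 60 N. Pads are 32 mm wide; open, the fingers measure 118 mm over their backs; the gripper's body (76 mm by 178 mm) begins 60 mm behind the grasp point.
Start: joints at [-1.146, 18.312, 89.639, -0, 72.044, -1.146], TCP at [575.016, 0, 213.976] pointing down, gripper open.
Joint ranges: [-177.97, 177.97], [-48.28, 115.42], [12.27, 149.76], [-77.06, 257.06], [2.81, 150.46], [-146.56, 146.56]. Speed limits (degrees/s): [147.25, 147.25, 180, 180, 180, 180].

## Interface

Orientations are given as [roll, pitch, yaw] about the fixed x, y, z axes, in that order (R = Rz(yaw) Ry(pitch) Rx(roll)).
In Python, from workcell import env, viewer, spotter gives the robot as it stands.
- The arm moves only by the tool apply_moves, never from a script. Its arguments are lists of equal length, an entry for each row: "delta_pos": the shift along the world's x, y, z normalised to -1 to 1, where 1 is 120 mm, a list of three; "rot": the turn, a rotation vector about the world's x, y, z normalised to -1 to 1, where 1 is 1.5 rad, a list of three; "hand": the opening, from 0 (shut) to 1 (fully open). A call has 1 to 10 rows; each row is the pose to reach, as a shift and turn from the pose commanded when the call began; what a row does not reach only later rows make up. A row lasts 1/12 s, in which the tool goes at most 41.7 mm and 7.16 degrees, less where a joint would pass 70% of its speed; a pose out of reach is approached as far as the arm can. A call with a number of a shift or a turn outside -1 to 1 is refused whole. A call with a gripper value outside its range is refused whole. The fingers move at their own pace and stop on an object; "newtons" is the grip in N (left out, the last holds). Time passes only in rows, so rows that repeat a pose let the fingers close. It gives the time, the measured TCP pose, the force, the opening and the grip force at its end, in the units of the state.
- env.state(): the state, without advancing time (a new reading comes with each control period).
- viewer.grab_frame(name): name is "scene" or "side" or "wrist"; returns a dict with "pixels" (420x560x3 uint8, red, green, blue), "camera_matrix" (3x3 intrinsics, pixels), "R" (3x3) and "t" (3): a world point X has camera coordinates R X + t; the wrist camera has in their place "mount" (4x4, takes a point from camera to tool coordinates, whose origin is the TCP and whose axes are the flange's). Camera axes: x right, y down, z forward; pixel columns grow to the right and rows downward; lengths in mm; the calibration is good to about 2 mm. A picture is of the moment at which its call begins: read the wrist's pose just before it. There is no depth.
- env.job_done(): hands the job in; it is judged then, once.
Trained networks look in a picture, given as the dict that the camera call returned (one of the last four; its "shot" number tells which), for a name from the list of things; names that differ only in an ending like _2 or _b are one class to them, and where a whole thing is asked for, a point or a joint stands for the part that bears it (a point fixed in the world has none). Each returns a list of dicts, best first, with "score" (0 to 1); they miss things now and then, are a little off and sometimes report something else, mostly with a low value. They report only what shows in the picture. A call takes as long as a camera call.
- spotter.trace(picture, query): "mask" (420x560 bool, what is visible of it) and "box" ([centre column, centre row, width, height] in pixels, round what is visible of it).
- spotter.landmark_of(picture, query): "position" ([column, row] in pixels: a listed point, or the origin of a listed thing).
The state is a dict: "time_s": time; "qpos": joint angles; "qvel": joint speeds; "effort": joint torques, N m; "ee_pos": TCP position; "ee_rot": TCP orientation; "force": force on the tool from outside, world axes, zero at the start; "torque": the same for the moment, N m; "gripper_width": finger opening in mm; "gripper_force": force on a finger pad.
Only numpy, scipy, OpenCV 4.12 (cv2) and the standard library are available. Lean on these libraries where they do the work, as an engineer would, in place of code of your own. Each camera call takes 0.05 s, during which the arm holds its last target. There are 200 camera calls.

## Task

Take the book press's handwheel by its upright pale wooden handle and wind it clockwise (seen from above) until it comes to its stop with the platen down, then back it off exactly two full turns so that a book can be slid in. The job finishes while you are still gripping the handle and keeping the wheel still at those two turns: do not let go. Leave everything else on the bench where it is.

Things in the scene. Friction and masses are not known exactly. Their poses are not given: they have to be found in the camera images.
- press: The book press, fixed to the bench: grey bed 200 x 270 mm (x, y) with its top 30 mm up, two steel columns on the y axis, a bridge 50 mm deep (x) and 270 mm wide (y) from 115 to 141 mm up, column nuts to 150 mm, and on top a dark steel handwheel with a vertical shaft, carrying one upright pale wooden handle. Origin: on the bench under the wheel's axis; z up. Where it stands changes; its -x side faces the robot to within 0.5 rad of yaw.
- wheel_center (a point): Centre of the handwheel, on its vertical axis, 167 mm above the bench. Rim: 140 mm across its centre line, bar 16 mm thick, so its top lies 175 mm up; three spokes; flat hub, nothing above it. The wheel does not rise as it turns. Axes turn with the wheel: the handle lies along this point's -x.
- wheel (a joint): Turn of the handwheel in rad: 0 at the closed stop (hard, platen down on the bed), grows anticlockwise seen from above (opening), upper stop at 20. At 0 the handle lies on the press's -x side of the axis. It turns stiffly (about 0.12 N m, some 2 N at the handle) and stays where left. Starts between 2.5 and 7 rad (0.4 to 1.1 turns open); two turns is 12.57.
- handle: Round upright pale wooden handle on the wheel's rim, 26 mm in diameter, 58 mm tall, from 177 to 235 mm above the bench, its axis vertical and 70 mm from the wheel's axis. It spins freely on its own pin, so a gripper can lead it round while keeping its own yaw. Origin: on its axis, 175 mm above the bench.
- handle_grip (a point): Point on the handle's axis at mid height, 207 mm above the bench: the place to grip.
- platen: Grey plate 170 x 190 x 20 mm between bed and bridge, driven by the wheel's screw: it rises 8 mm per turn. Origin: centre of its underside, on the bed (30 mm above the bench) at the stop and 46 mm above the bench at two turns.
- book: Bystander: blue book 150 x 105 x 28 mm lying to the left (+y) of the press.
- folder: Bystander: flat white bone folder 20 x 150 x 5 mm lying in front of the press, on the robot's side.
- spool: Bystander: thread spool 40 mm in diameter, 52 mm tall, standing to the right (-y) of the press.
- brush: Bystander: glue brush lying to the right (-y) of the press.
- jar: Bystander: white jar 64 mm in diameter, 85 mm tall, standing left of the press, nearer the robot than the book.
- weight: Bystander: dark steel weight 60 x 100 x 40 mm on the right of the bench.

How it is judged (in metres and radians):
On the way:
1. the wheel is wound clockwise to its closed stop (value of joint wheel below 0.1 rad), for 0.1 s.
At the end, for the whole second after the job is handed in: After the closed stop (within 0.1 rad) the wheel stands two turns open, 12.57 rad within 0.175 rad (10 degrees), at rest (under 0.1 rad/s), with the handle still between the fingers: the fingers press on it with more than 2 N and the grasp point is within 40 mm of the handle's middle (value of joint wheel between 12.391 and 12.741 rad and velocity of joint wheel between -0.1 and 0.1 rad/s and contact force between the fingers and handle above 2 N and distance between the grasp point and handle_grip below 0.04 m); the arm keeps its last pose, push and grip.
It fails at once if a bystander is moved by more than 20 mm (distance of any of book, folder, spool, brush, jar, weight from where it was at the start of the episode above 0.02 m).
It also fails if it takes over 72 s, if anything falls off the work surface, if the arm or the gripper's body presses on something with over 40 N, if the wrist force passes 120 N, or if a joint passes its speed limit or range.

## Working session

There is one attempt and no reset: what is moved stays moved. The work goes in short steps, Python scripts to look and compute and a tool call to move; the robot and the scene stay as the last step left them, time stands still between calls to the robot, and variables do not carry over. Pictures are saved under pics/ and viewed, at most 10 in all, crops included, and the job is handed in when it is done.

Besides the shell and the picture viewer there is one more tool, called in YAML: its name, and indented under it one key for each argument. apply_moves: Moves the arm, as the interface text tells. Its arguments: {"type":"object","properties":{"delta_pos":{"type":"array"},"rot":{"type":"array"},"hand":{"type":"array"},"newtons":{"type":"number"}},"required":["delta_pos","rot","hand"]}

```bash
mkdir -p pics; cat > h.py <<'E'
import numpy as np,cv2
from workcell import env,viewer,spotter
def at_z(p,uv,z):
    K=np.array(p["camera_matrix"]);R=np.array(p["R"]);t=np.array(p["t"])
    d=R.T@np.linalg.solve(K,[uv[0],uv[1],1]);c=-R.T@t
    return c+d*(z-c[2])/d[2]
E
python3 - <<'E'
from h import *
print(env.state(),env.hold_point_z)
for n in ["scene","side"]:
    p=viewer.grab_frame(n); cv2.imwrite(f"pics/{n}0.png",p["pixels"][:,:,::-1])
    print(n,"cam",-np.array(p["R"]).T@p["t"])
    for q,z in [("wheel_center",167),("handle_grip",207),("handle",175),("press",0)]:
        for r in spotter.landmark_of(p,q)[:2]: print(q,r["score"],r["position"],at_z(p,r["position"],z))
E
```

```text
{'time_s': 0.0, 'qpos': array([-1.14873431e+00,  1.83483784e+01,  8.97074248e+01, -4.25262966e-04,
        7.20425905e+01, -1.14539736e+00]), 'qvel': array([ 0.09636725,  0.0056763 ,  0.00672207,  0.10574859, -0.05908048,
        0.01834234]), 'effort': array([-5.01459035e-04, -4.12465632e+01, -2.31973493e+01,  7.28826877e-02,
        4.58198413e-02, -1.41870069e-04]), 'ee_pos': array([ 5.74488037e+02, -1.96255549e-02,  2.13146079e+02]), 'ee_rot': array([-1.79901618e+02, -1.56261124e-03,  8.99967932e+01]), 'force': array([ 0.50870059,  0.16850056, -0.91782077]), 'torque': array([ 0.01126358,  0.03477833, -0.05010453]), 'gripper_force': 0.0, 'gripper_width': 91.17053238058557} 18.8
scene cam [1170.03196358  514.01982513  888.20722652]
wheel_center 0.69 [316.9, 217.0] [542.38308963  53.06353262 167.        ]
handle_grip 0.72 [351.2, 207.8] [492.75541027 122.71645102 207.        ]
handle 0.47 [349.5, 217.5] [495.10689197 122.88726445 175.        ]
press 0.65 [318.0, 261.0] [541.51755959  65.50521662   0.        ]
side cam [ 215.97842917  725.83755833 1111.02332325]
wheel_center 0.66 [268.0, 239.0] [550.26050761  66.93941668 167.        ]
handle_grip 0.54 [274.6, 252.3] [500.6796766  128.86659341 207.        ]
handle 0.75 [275.7, 259.0] [498.61240518 127.238213   175.        ]
press 0.86 [267.7, 274.9] [549.48348574  81.42781388   0.        ]
press 0.56 [312.1, 283.0] [410.13228142  52.8071096    0.        ]
```

View pics/scene0.png

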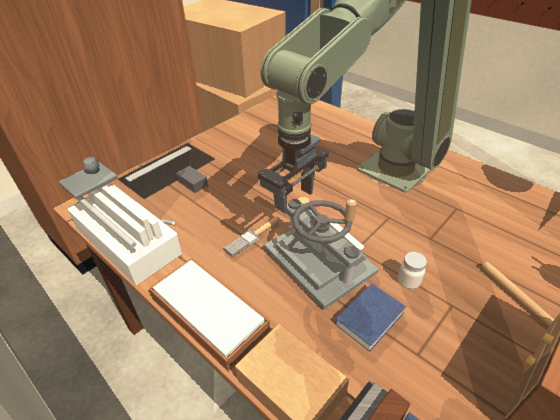

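View pics/side0.png

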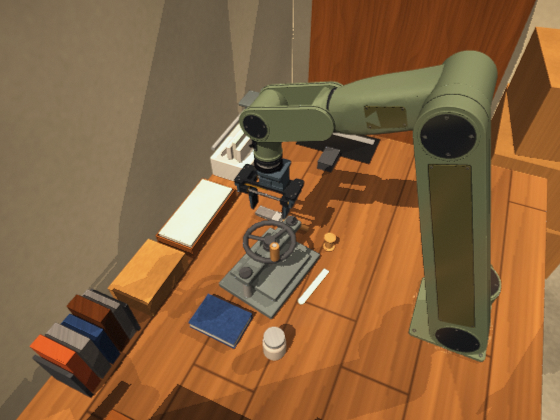

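The press stands around (545, 60). The wheel is at about (320, 222) in scene and (270, 241) in side. The handle is at (351, 208) in scene and (275, 252) in side, and the gripper is just beside the wheel. Next I'll refine with masks.

```bash
cat >> h.py <<'E'
from scipy.optimize import least_squares
def proj(p,X):
    c=np.atleast_2d(X)@np.array(p["R"]).T+np.array(p["t"]);q=c@np.array(p["camera_matrix"]).T
    return q[:,:2]/q[:,2:]
def tri(ps,uvs,x0):
    return least_squares(lambda X:np.concatenate([proj(p,X)[0]-u for p,u in zip(ps,uvs)]),x0)
E
python3 - <<'E'
from h import *
ps=[viewer.grab_frame(n) for n in("scene","side")]
uv={}
for p,n in zip(ps,("scene","side")):
    for q in ("wheel","handle"):
        for r in spotter.trace(p,q)[:1]:
            m=r["mask"].astype(np.uint8); print(n,q,r["score"],r["box"],m.sum())
            im=p["pixels"].copy(); im[m>0]=[255,0,0]; 
            u,v=map(int,r["box"][:2]); cr=im[v-60:v+60,u-75:u+75]
            cv2.imwrite(f"pics/m_{n}_{q}.png",cv2.resize(cr[:,:,::-1],None,fx=2.6,fy=2.6,interpolation=0))
            if q=="handle":
                ys,xs=np.nonzero(m); uv[n]=[xs.mean(),ys.mean()]; print(uv[n],at_z(p,uv[n],206))
            else:
                h=cv2.convexHull(max(cv2.findContours(m,0,1)[0],key=cv2.contourArea))[:,0]
                P=np.array([at_z(p,x,167)[:2] for x in h])
                f=least_squares(lambda c:np.hypot(*(P-c).T)-78,[546,60],loss="soft_l1",f_scale=2)
                print("wheel c",f.x,f.fun.round(1))
s=tri(ps,[uv["scene"],uv["side"]],[500,120,206]);print(s.x,s.fun)
a=[cv2.imread(f"pics/m_{n}_{q}.png") for n in("scene","side") for q in("wheel","handle")]
cv2.imwrite("pics/m.png",cv2.resize(np.vstack([np.hstack(a[:2]),np.hstack(a[2:])]),(760,600)))
E
```

```text
scene wheel 0.66 [323.9, 218.2, 62.7, 43.7] 1276
wheel c [541.03865947  71.29082532] [40.1 40.8 38.8 27.8  5.5 -2.5 -2.3  1.2  1.6  1.7  3.1  3.2  4.1  3.5
  1.9  0.9  0.6  0.5  0.5  0.9  0.3  1.2 -0.2  0.9  2.3 38.2]
scene handle 0.65 [350.0, 210.9, 10.4, 22.1] 221
[np.float64(350.19457013574663), np.float64(209.92307692307693)] [500.11809647 124.90347877 206.        ]
side wheel 0.72 [268.9, 241.7, 55.7, 45.4] 1038
wheel c [544.94142156  70.78411451] [ 0.6 -1.6 -2.4 -1.4 -1.3 -0.7 -0.4 -2.1 -2.1 -1.1 -1.4 -0.6 -0.5  1.
  0.6 -1.1 -0.8 -1.2 -0.6 -0.6 -1.4 -1.6 -1.6 -1.6 -1.3 -1.2 -0.4 -0.4
  0.4  1.2]
side handle 0.63 [276.0, 252.2, 7.7, 17.5] 157
[np.float64(274.5668789808917), np.float64(251.47770700636943)] [502.2052986  125.74709487 206.        ]
[501.79040107 126.18474727 207.46225308] [ 0.09187849  0.12482151  0.0652613  -0.15198281]
```

View pics/m.png

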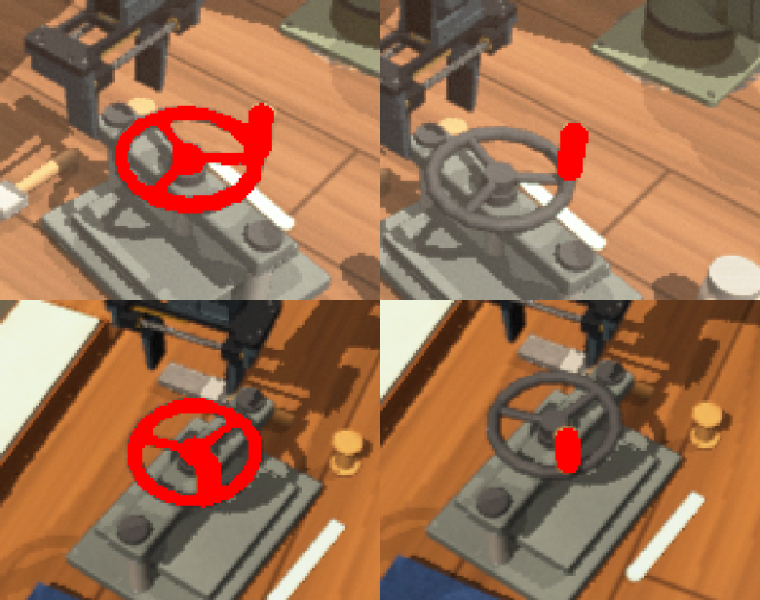

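The masks fit well: wheel centre is about (543.5, 70.5) and the handle about (501.7, 126), 70 mm apart as it should be. I'll move above the handle and check from near.

apply_moves:
  delta_pos:
    - [0,0,0.3]
    - [0,0,0.6]
    - [-0.2,0.3,0.6]
    - [-0.4,0.6,0.6]
    - [-0.6125,0.9,0.6]
    - [-0.6125,0.95,0.6]
    - [-0.6125,1.0,0.6]
    - [-0.6125,1.0,0.6]
    - [-0.6125,1.0,0.6]
  rot:
    - [0,0,0]
    - [0,0,0]
    - [0,0,0]
    - [0,0,0]
    - [0,0,0]
    - [0,0,0]
    - [0,0,0]
    - [0,0,0]
    - [0,0,0]
  hand: [1,1,1,1,1,1,1,1,1]

```text
time_s: 1.55
ee_pos: [502.3, 119.5, 285.9]
ee_rot: [180.0, 0.0, 90.0]
force: [0.8, -0.6, 0.2]
gripper_width: 91.0
gripper_force: 0.0
```

```bash
cat >> h.py <<'E'
from scipy.spatial.transform import Rotation
def wrist():
    s=env.state(); p=viewer.grab_frame("wrist"); M=np.array(p["mount"])
    Rt=Rotation.from_euler("xyz",s["ee_rot"],degrees=True).as_matrix()
    Rc=Rt@M[:3,:3]; c=Rt@M[:3,3]+s["ee_pos"]
    p["R"]=Rc.T; p["t"]=-Rc.T@c; return s,p
E
python3 - <<'E'
from h import *
s,p=wrist(); print(s["ee_pos"],s["ee_rot"],s["force"]); cv2.imwrite("pics/w1.png",p["pixels"][:,:,::-1])
for q in("wheel","handle"):
    for r in spotter.trace(p,q)[:1]:
        m=r["mask"].astype(np.uint8); print(q,r["score"],r["box"],m.sum())
        if q=="handle":
            ys,xs=np.nonzero(m); print(at_z(p,[xs.mean(),ys.mean()],215))
        else:
            h=cv2.convexHull(max(cv2.findContours(m,0,1)[0],key=cv2.contourArea))[:,0]
            P=np.array([at_z(p,x,167)[:2] for x in h])
            f=least_squares(lambda c:np.hypot(*(P-c).T)-78,[544,70],loss="soft_l1",f_scale=2); print(f.x,f.fun.round(1))
for q,z in(("handle_grip",207),("handle",175),("wheel_center",167),("press",0)):
    for r in spotter.landmark_of(p,q)[:1]: print(q,r["score"],r["position"],at_z(p,r["position"],z))
E
```

```text
[502.34419321 119.45298563 285.86525996] [1.79969184e+02 4.61172861e-02 8.99982238e+01] [ 0.84101216 -0.56462121  0.18653512]
wheel 0.56 [324.2, 249.1, 143.0, 139.8] 6989
[546.77457671  70.70469296] [ -0.2  -1.3  -1.2  -0.7  -1.5  -0.4  -0.9  -1.4  -0.4  -1.9 -59.3 -63.8
  -6.5  -2.5  -1.7  -1.1  -0.6  -0.   -0.7  -1.   -1.1  -0.9   2.    2.3
   1.5   0.1  -0.3  -0.9]
handle 0.9 [286.1, 216.0, 32.8, 41.8] 1063
[503.99289364 126.20793356 215.        ]
handle_grip 0.78 [285.0, 214.3] [503.83012573 124.26570334 207.        ]
handle 0.92 [285.2, 204.2] [504.0874853  126.29158024 175.        ]
press 0.78 [310.4, 215.5] [ 5.44744989e+02  6.97455909e+01 -5.68434189e-14]
```

View pics/w1.png

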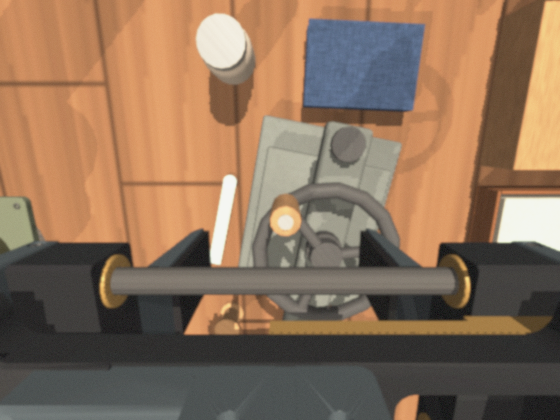

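Wrist view: handle top at (286, 222), between the fingers. The bed is tilted about -10° in yaw, which puts the wheel near 5.5 rad. The centre averages (545.5, 70.7). I'll descend and grip.

apply_moves:
  delta_pos:
    - [0.0125,0.052,0]
    - [0.0125,0.052,-0.25]
    - [0.0125,0.052,-0.5]
    - [0.0125,0.052,-0.7]
    - [0.0125,0.052,-0.817]
    - [0.0125,0.052,-0.817]
    - [0.0125,0.052,-0.817]
    - [0.0125,0.052,-0.817]
    - [0.0125,0.052,-0.817]
    - [0.0125,0.052,-0.817]
  rot:
    - [0,0,0]
    - [0,0,0]
    - [0,0,0]
    - [0,0,0]
    - [0,0,0]
    - [0,0,0]
    - [0,0,0]
    - [0,0,0]
    - [0,0,0]
    - [0,0,0]
  hand: [1,1,1,1,1,1,0,0,0,0]
  newtons: 40

```text
time_s: 2.73
ee_pos: [503.8, 126.5, 189.3]
ee_rot: [179.8, -0.0, 90.0]
force: [0.1, 0.4, 0.9]
gripper_width: 67.5
gripper_force: 0.0
```

apply_moves:
  delta_pos:
    - [0,0,0]
    - [0,0,0]
    - [0,0,0]
    - [0,0,0]
    - [0,0,0]
    - [0,0,0]
  rot:
    - [0,0,0]
    - [0,0,0]
    - [0,0,0]
    - [0,0,0]
    - [0,0,0]
    - [0,0,0]
  hand: [0,0,0,0,0,0]

```text
time_s: 3.23
ee_pos: [503.0, 126.2, 187.9]
ee_rot: [180.0, -0.0, 90.0]
force: [0.2, -0.6, 0.3]
gripper_width: 27.4
gripper_force: 0.0
```

apply_moves:
  delta_pos:
    - [0,0,0]
    - [0,0,0]
    - [0,0,0]
  rot:
    - [0,0,0]
    - [0,0,0]
    - [0,0,0]
  hand: [0,0,0]

```text
time_s: 3.48
ee_pos: [503.0, 126.2, 187.9]
ee_rot: [180.0, 0.0, 90.0]
force: [0.1, -0.5, -0.5]
gripper_width: 25.4
gripper_force: 40.0
```

```bash
cat >> h.py <<'E'
def arc(a0,a1,n=10,r=70,r0=None):
    a=np.radians(np.linspace(a0,a1,n+1)); P=np.c_[np.cos(a),np.sin(a)]*r
    print(a0,a1,[[round(float(x),3),round(float(y),3),0] for x,y in (P[1:]-P[0])/120])
E
python3 -c "
from h import *
print(env.state()['gripper_force'],env.state()['gripper_width'])
for a in (127.5,67.5,7.5,-52.5): arc(a,a-60)
arc(-112.5,-167.5)"
```

```text
40.00000476837158 25.438865380341113
127.5 67.5 [[0.05, 0.035, 0], [0.104, 0.064, 0], [0.16, 0.087, 0], [0.219, 0.104, 0], [0.279, 0.116, 0], [0.34, 0.12, 0], [0.401, 0.119, 0], [0.461, 0.111, 0], [0.521, 0.097, 0], [0.578, 0.076, 0]]
67.5 7.5 [[0.055, -0.026, 0], [0.107, -0.058, 0], [0.156, -0.095, 0], [0.2, -0.137, 0], [0.24, -0.184, 0], [0.274, -0.234, 0], [0.303, -0.288, 0], [0.327, -0.344, 0], [0.344, -0.403, 0], [0.355, -0.463, 0]]
7.5 -52.5 [[0.005, -0.061, 0], [0.003, -0.122, 0], [-0.005, -0.182, 0], [-0.019, -0.242, 0], [-0.039, -0.299, 0], [-0.066, -0.354, 0], [-0.098, -0.407, 0], [-0.135, -0.455, 0], [-0.177, -0.499, 0], [-0.223, -0.539, 0]]
-52.5 -112.5 [[-0.05, -0.035, 0], [-0.104, -0.064, 0], [-0.16, -0.087, 0], [-0.219, -0.104, 0], [-0.279, -0.116, 0], [-0.34, -0.12, 0], [-0.401, -0.119, 0], [-0.461, -0.111, 0], [-0.521, -0.097, 0], [-0.578, -0.076, 0]]
-112.5 -167.5 [[-0.051, 0.024, 0], [-0.099, 0.052, 0], [-0.144, 0.086, 0], [-0.186, 0.123, 0], [-0.224, 0.164, 0], [-0.258, 0.209, 0], [-0.287, 0.256, 0], [-0.312, 0.306, 0], [-0.332, 0.359, 0], [-0.346, 0.413, 0]]
```

Gripped at 40 N, with a width of 25.4 mm on the 26 mm handle. Starting the clockwise turn.

apply_moves:
  delta_pos:
    - [0.05,0.035,0]
    - [0.104,0.064,0]
    - [0.16,0.087,0]
    - [0.219,0.104,0]
    - [0.279,0.116,0]
    - [0.34,0.12,0]
    - [0.401,0.119,0]
    - [0.461,0.111,0]
    - [0.521,0.097,0]
    - [0.578,0.076,0]
  rot:
    - [0,0,0]
    - [0,0,0]
    - [0,0,0]
    - [0,0,0]
    - [0,0,0]
    - [0,0,0]
    - [0,0,0]
    - [0,0,0]
    - [0,0,0]
    - [0,0,0]
  hand: [0,0,0,0,0,0,0,0,0,0]

```text
time_s: 4.32
ee_pos: [572.8, 135.1, 187.9]
ee_rot: [-180.0, 0.0, 90.0]
force: [-4.0, -2.2, 2.8]
gripper_width: 25.4
gripper_force: 40.0
```

apply_moves:
  delta_pos:
    - [0.055,-0.026,0]
    - [0.107,-0.058,0]
    - [0.156,-0.095,0]
    - [0.2,-0.137,0]
    - [0.24,-0.184,0]
    - [0.274,-0.234,0]
    - [0.303,-0.288,0]
    - [0.327,-0.344,0]
    - [0.344,-0.403,0]
    - [0.355,-0.463,0]
  rot:
    - [0,0,0]
    - [0,0,0]
    - [0,0,0]
    - [0,0,0]
    - [0,0,0]
    - [0,0,0]
    - [0,0,0]
    - [0,0,0]
    - [0,0,0]
    - [0,0,0]
  hand: [0,0,0,0,0,0,0,0,0,0]

```text
time_s: 5.15
ee_pos: [614.8, 80.2, 187.9]
ee_rot: [-179.9, -0.1, 90.0]
force: [-5.2, 0.3, 4.5]
gripper_width: 25.6
gripper_force: 40.0
```

apply_moves:
  delta_pos:
    - [0.005,-0.061,0]
    - [0.003,-0.122,0]
    - [-0.005,-0.182,0]
    - [-0.019,-0.242,0]
    - [-0.039,-0.299,0]
    - [-0.066,-0.354,0]
    - [-0.098,-0.407,0]
    - [-0.135,-0.455,0]
    - [-0.177,-0.499,0]
    - [-0.223,-0.539,0]
  rot:
    - [0,0,0]
    - [0,0,0]
    - [0,0,0]
    - [0,0,0]
    - [0,0,0]
    - [0,0,0]
    - [0,0,0]
    - [0,0,0]
    - [0,0,0]
    - [0,0,0]
  hand: [0,0,0,0,0,0,0,0,0,0]

```text
time_s: 5.98
ee_pos: [588.2, 14.9, 187.9]
ee_rot: [179.9, -0.0, 90.0]
force: [-1.6, 5.2, 0.7]
gripper_width: 25.1
gripper_force: 40.0
```

apply_moves:
  delta_pos:
    - [-0.05,-0.035,0]
    - [-0.104,-0.064,0]
    - [-0.16,-0.087,0]
    - [-0.219,-0.104,0]
    - [-0.279,-0.116,0]
    - [-0.34,-0.12,0]
    - [-0.401,-0.119,0]
    - [-0.461,-0.111,0]
    - [-0.521,-0.097,0]
    - [-0.578,-0.076,0]
  rot:
    - [0,0,0]
    - [0,0,0]
    - [0,0,0]
    - [0,0,0]
    - [0,0,0]
    - [0,0,0]
    - [0,0,0]
    - [0,0,0]
    - [0,0,0]
    - [0,0,0]
  hand: [0,0,0,0,0,0,0,0,0,0]

```text
time_s: 6.82
ee_pos: [518.6, 5.8, 188.0]
ee_rot: [179.9, 0.0, 90.0]
force: [3.0, 3.0, -2.1]
gripper_width: 25.2
gripper_force: 40.0
```

apply_moves:
  delta_pos:
    - [-0.051,0.024,0]
    - [-0.099,0.052,0]
    - [-0.144,0.086,0]
    - [-0.186,0.123,0]
    - [-0.224,0.164,0]
    - [-0.258,0.209,0]
    - [-0.287,0.256,0]
    - [-0.312,0.306,0]
    - [-0.332,0.359,0]
    - [-0.346,0.413,0]
  rot:
    - [0,0,0]
    - [0,0,0]
    - [0,0,0]
    - [0,0,0]
    - [0,0,0]
    - [0,0,0]
    - [0,0,0]
    - [0,0,0]
    - [0,0,0]
    - [0,0,0]
  hand: [0,0,0,0,0,0,0,0,0,0]

```text
time_s: 7.65
ee_pos: [476.9, 55.8, 187.9]
ee_rot: [-180.0, 0.0, 90.0]
force: [4.2, -1.2, -2.9]
gripper_width: 25.2
gripper_force: 40.0
```

```bash
python3 -c "
from h import *
print(env.state()['force'])
for a in (-167.5,-177.5,-187.5,-197.5): arc(a,a-10,5)"
```

```text
[ 4.18214308 -1.23176948 -2.91709436]
-167.5 -177.5 [[-0.004, 0.02, 0], [-0.007, 0.04, 0], [-0.01, 0.06, 0], [-0.012, 0.08, 0], [-0.013, 0.101, 0]]
-177.5 -187.5 [[-0.001, 0.02, 0], [-0.0, 0.041, 0], [0.001, 0.061, 0], [0.002, 0.081, 0], [0.004, 0.102, 0]]
-187.5 -197.5 [[0.003, 0.02, 0], [0.007, 0.04, 0], [0.011, 0.06, 0], [0.016, 0.08, 0], [0.022, 0.099, 0]]
-197.5 -207.5 [[0.006, 0.019, 0], [0.014, 0.038, 0], [0.021, 0.057, 0], [0.03, 0.076, 0], [0.039, 0.094, 0]]
```

apply_moves:
  delta_pos:
    - [-0.004,0.02,0]
    - [-0.007,0.04,0]
    - [-0.01,0.06,0]
    - [-0.012,0.08,0]
    - [-0.013,0.101,0]
    - [-0.013,0.101,0]
  rot:
    - [0,0,0]
    - [0,0,0]
    - [0,0,0]
    - [0,0,0]
    - [0,0,0]
    - [0,0,0]
  hand: [0,0,0,0,0,0]

```text
time_s: 8.15
ee_pos: [475.5, 68.1, 187.9]
ee_rot: [-180.0, -0.0, 90.0]
force: [0.1, 0.5, -0.7]
gripper_width: 25.2
gripper_force: 40.0
```

apply_moves:
  delta_pos:
    - [0,0.02,0]
    - [0,0.041,0]
    - [0.001,0.061,0]
    - [0.002,0.081,0]
    - [0.004,0.102,0]
    - [0.004,0.102,0]
  rot:
    - [0,0,0]
    - [0,0,0]
    - [0,0,0]
    - [0,0,0]
    - [0,0,0]
    - [0,0,0]
  hand: [0,0,0,0,0,0]

```text
time_s: 8.65
ee_pos: [476.1, 80.6, 187.9]
ee_rot: [-180.0, -0.0, 90.0]
force: [-0.5, -0.0, 0.6]
gripper_width: 25.5
gripper_force: 40.0
```

apply_moves:
  delta_pos:
    - [0.003,0.02,0]
    - [0.007,0.04,0]
    - [0.007,0.04,0]
  rot:
    - [0,0,0]
    - [0,0,0]
    - [0,0,0]
  hand: [0,0,0]

```text
time_s: 8.9
ee_pos: [476.7, 84.0, 187.9]
ee_rot: [-179.9, 0.1, 90.0]
force: [-0.5, -5.0, 0.5]
gripper_width: 25.2
gripper_force: 40.0
```

apply_moves:
  delta_pos:
    - [0.004,0.02,0]
    - [0.009,0.04,0]
    - [0.009,0.04,0]
  rot:
    - [0,0,0]
    - [0,0,0]
    - [0,0,0]
  hand: [0,0,0]

```text
time_s: 9.15
ee_pos: [476.8, 84.2, 187.9]
ee_rot: [-179.8, 0.7, 90.1]
force: [-2.5, -19.6, 3.5]
gripper_width: 25.6
gripper_force: 40.0
```

The stop is reached at TCP (476.8, 84.2), handle direction 168.9°, consistent with the observed press yaw of about -10°. The push has risen to 20 N without any motion. Now two full turns anticlockwise, back to that same point.

```bash
python3 -c "
from h import *
for k in range(6): arc(168.9+60*k,228.9+60*k)"
```

```text
168.9 228.9 [[-0.009, -0.06, 0], [-0.011, -0.121, 0], [-0.007, -0.182, 0], [0.004, -0.243, 0], [0.021, -0.301, 0], [0.043, -0.358, 0], [0.072, -0.412, 0], [0.106, -0.463, 0], [0.145, -0.509, 0], [0.189, -0.552, 0]]
228.9 288.9 [[0.048, -0.038, 0], [0.1, -0.07, 0], [0.155, -0.097, 0], [0.212, -0.118, 0], [0.271, -0.133, 0], [0.332, -0.141, 0], [0.393, -0.144, 0], [0.454, -0.14, 0], [0.514, -0.129, 0], [0.572, -0.112, 0]]
288.9 348.9 [[0.057, 0.023, 0], [0.111, 0.051, 0], [0.161, 0.085, 0], [0.208, 0.125, 0], [0.251, 0.168, 0], [0.288, 0.216, 0], [0.321, 0.268, 0], [0.348, 0.323, 0], [0.369, 0.38, 0], [0.383, 0.44, 0]]
348.9 408.9 [[0.009, 0.06, 0], [0.011, 0.121, 0], [0.007, 0.182, 0], [-0.004, 0.243, 0], [-0.021, 0.301, 0], [-0.043, 0.358, 0], [-0.072, 0.412, 0], [-0.106, 0.463, 0], [-0.145, 0.509, 0], [-0.189, 0.552, 0]]
408.9 468.9 [[-0.048, 0.038, 0], [-0.1, 0.07, 0], [-0.155, 0.097, 0], [-0.212, 0.118, 0], [-0.271, 0.133, 0], [-0.332, 0.141, 0], [-0.393, 0.144, 0], [-0.454, 0.14, 0], [-0.514, 0.129, 0], [-0.572, 0.112, 0]]
468.9 528.9 [[-0.057, -0.023, 0], [-0.111, -0.051, 0], [-0.161, -0.085, 0], [-0.208, -0.125, 0], [-0.251, -0.168, 0], [-0.288, -0.216, 0], [-0.321, -0.268, 0], [-0.348, -0.323, 0], [-0.369, -0.38, 0], [-0.383, -0.44, 0]]
```

apply_moves:
  delta_pos:
    - [-0.01,-0.044,0]
    - [-0.01,-0.044,0]
  rot:
    - [0,0,0]
    - [0,0,0]
  hand: [0,0]

```text
time_s: 9.32
ee_pos: [476.7, 83.8, 187.9]
ee_rot: [-180.0, -0.0, 89.9]
force: [-1.5, -1.7, 0.0]
gripper_width: 25.5
gripper_force: 40.0
```

Stop reference: TCP (476.7, 83.9) with nearly no force. First turn anticlockwise:

apply_moves:
  delta_pos:
    - [-0.009,-0.06,0]
    - [-0.011,-0.121,0]
    - [-0.007,-0.182,0]
    - [0.004,-0.243,0]
    - [0.021,-0.301,0]
    - [0.043,-0.358,0]
    - [0.072,-0.412,0]
    - [0.106,-0.463,0]
    - [0.145,-0.509,0]
    - [0.189,-0.552,0]
  rot:
    - [0,0,0]
    - [0,0,0]
    - [0,0,0]
    - [0,0,0]
    - [0,0,0]
    - [0,0,0]
    - [0,0,0]
    - [0,0,0]
    - [0,0,0]
    - [0,0,0]
  hand: [0,0,0,0,0,0,0,0,0,0]

```text
time_s: 10.15
ee_pos: [500.0, 17.2, 187.9]
ee_rot: [-180.0, 0.0, 90.0]
force: [-1.7, 1.7, 1.1]
gripper_width: 25.6
gripper_force: 40.0
```

apply_moves:
  delta_pos:
    - [0.048,-0.038,0]
    - [0.1,-0.07,0]
    - [0.155,-0.097,0]
    - [0.212,-0.118,0]
    - [0.271,-0.133,0]
    - [0.332,-0.141,0]
    - [0.393,-0.144,0]
    - [0.454,-0.14,0]
    - [0.514,-0.129,0]
    - [0.572,-0.112,0]
  rot:
    - [0,0,0]
    - [0,0,0]
    - [0,0,0]
    - [0,0,0]
    - [0,0,0]
    - [0,0,0]
    - [0,0,0]
    - [0,0,0]
    - [0,0,0]
    - [0,0,0]
  hand: [0,0,0,0,0,0,0,0,0,0]

```text
time_s: 10.98
ee_pos: [569.0, 4.6, 187.9]
ee_rot: [-180.0, 0.0, 90.0]
force: [-2.1, 1.1, 3.3]
gripper_width: 25.3
gripper_force: 40.0
```

apply_moves:
  delta_pos:
    - [0.057,0.023,0]
    - [0.111,0.051,0]
    - [0.161,0.085,0]
    - [0.208,0.125,0]
    - [0.251,0.168,0]
    - [0.288,0.216,0]
    - [0.321,0.268,0]
    - [0.348,0.323,0]
    - [0.369,0.38,0]
    - [0.383,0.44,0]
  rot:
    - [0,0,0]
    - [0,0,0]
    - [0,0,0]
    - [0,0,0]
    - [0,0,0]
    - [0,0,0]
    - [0,0,0]
    - [0,0,0]
    - [0,0,0]
    - [0,0,0]
  hand: [0,0,0,0,0,0,0,0,0,0]

```text
time_s: 11.82
ee_pos: [614.3, 57.9, 187.9]
ee_rot: [-180.0, 0.0, 90.0]
force: [-4.2, -1.9, 2.1]
gripper_width: 25.7
gripper_force: 40.0
```

apply_moves:
  delta_pos:
    - [0.009,0.06,0]
    - [0.011,0.121,0]
    - [0.007,0.182,0]
    - [-0.004,0.243,0]
    - [-0.021,0.301,0]
    - [-0.043,0.358,0]
    - [-0.072,0.412,0]
    - [-0.106,0.463,0]
    - [-0.145,0.509,0]
    - [-0.189,0.552,0]
  rot:
    - [0,0,0]
    - [0,0,0]
    - [0,0,0]
    - [0,0,0]
    - [0,0,0]
    - [0,0,0]
    - [0,0,0]
    - [0,0,0]
    - [0,0,0]
    - [0,0,0]
  hand: [0,0,0,0,0,0,0,0,0,0]

```text
time_s: 12.65
ee_pos: [591.7, 123.2, 187.9]
ee_rot: [179.9, 0.1, 90.0]
force: [-2.8, -5.6, 1.8]
gripper_width: 25.7
gripper_force: 40.0
```

apply_moves:
  delta_pos:
    - [-0.048,0.038,0]
    - [-0.1,0.07,0]
    - [-0.155,0.097,0]
    - [-0.212,0.118,0]
    - [-0.271,0.133,0]
    - [-0.332,0.141,0]
    - [-0.393,0.144,0]
    - [-0.454,0.14,0]
    - [-0.514,0.129,0]
    - [-0.572,0.112,0]
  rot:
    - [0,0,0]
    - [0,0,0]
    - [0,0,0]
    - [0,0,0]
    - [0,0,0]
    - [0,0,0]
    - [0,0,0]
    - [0,0,0]
    - [0,0,0]
    - [0,0,0]
  hand: [0,0,0,0,0,0,0,0,0,0]

```text
time_s: 13.48
ee_pos: [523.8, 137.2, 187.9]
ee_rot: [179.8, -0.0, 90.0]
force: [3.3, -3.1, -2.0]
gripper_width: 25.5
gripper_force: 40.0
```

apply_moves:
  delta_pos:
    - [-0.057,-0.023,0]
    - [-0.111,-0.051,0]
    - [-0.161,-0.085,0]
    - [-0.208,-0.125,0]
    - [-0.251,-0.168,0]
    - [-0.288,-0.216,0]
    - [-0.321,-0.268,0]
    - [-0.348,-0.323,0]
    - [-0.369,-0.38,0]
    - [-0.383,-0.44,0]
  rot:
    - [0,0,0]
    - [0,0,0]
    - [0,0,0]
    - [0,0,0]
    - [0,0,0]
    - [0,0,0]
    - [0,0,0]
    - [0,0,0]
    - [0,0,0]
    - [0,0,0]
  hand: [0,0,0,0,0,0,0,0,0,0]

```text
time_s: 14.32
ee_pos: [476.7, 84.1, 188.0]
ee_rot: [180.0, -0.1, 90.0]
force: [3.5, 1.5, -5.0]
gripper_width: 25.6
gripper_force: 40.0
```

One turn is done and the TCP is back at (476.7, 84.1). Second turn:

apply_moves:
  delta_pos:
    - [-0.009,-0.06,0]
    - [-0.011,-0.121,0]
    - [-0.007,-0.182,0]
    - [0.004,-0.243,0]
    - [0.021,-0.301,0]
    - [0.043,-0.358,0]
    - [0.072,-0.412,0]
    - [0.106,-0.463,0]
    - [0.145,-0.509,0]
    - [0.189,-0.552,0]
  rot:
    - [0,0,0]
    - [0,0,0]
    - [0,0,0]
    - [0,0,0]
    - [0,0,0]
    - [0,0,0]
    - [0,0,0]
    - [0,0,0]
    - [0,0,0]
    - [0,0,0]
  hand: [0,0,0,0,0,0,0,0,0,0]

```text
time_s: 15.15
ee_pos: [499.6, 17.6, 187.9]
ee_rot: [-179.9, -0.0, 90.0]
force: [1.1, 4.7, -0.9]
gripper_width: 25.7
gripper_force: 40.0
```

apply_moves:
  delta_pos:
    - [0.048,-0.038,0]
    - [0.1,-0.07,0]
    - [0.155,-0.097,0]
    - [0.212,-0.118,0]
    - [0.271,-0.133,0]
    - [0.332,-0.141,0]
    - [0.393,-0.144,0]
    - [0.454,-0.14,0]
    - [0.514,-0.129,0]
    - [0.572,-0.112,0]
  rot:
    - [0,0,0]
    - [0,0,0]
    - [0,0,0]
    - [0,0,0]
    - [0,0,0]
    - [0,0,0]
    - [0,0,0]
    - [0,0,0]
    - [0,0,0]
    - [0,0,0]
  hand: [0,0,0,0,0,0,0,0,0,0]

```text
time_s: 15.98
ee_pos: [568.8, 4.5, 187.9]
ee_rot: [-180.0, 0.0, 90.0]
force: [-4.2, 2.1, 3.2]
gripper_width: 25.0
gripper_force: 40.0
```

apply_moves:
  delta_pos:
    - [0.057,0.023,0]
    - [0.111,0.051,0]
    - [0.161,0.085,0]
    - [0.208,0.125,0]
    - [0.251,0.168,0]
    - [0.288,0.216,0]
    - [0.321,0.268,0]
    - [0.348,0.323,0]
    - [0.369,0.38,0]
    - [0.383,0.44,0]
  rot:
    - [0,0,0]
    - [0,0,0]
    - [0,0,0]
    - [0,0,0]
    - [0,0,0]
    - [0,0,0]
    - [0,0,0]
    - [0,0,0]
    - [0,0,0]
    - [0,0,0]
  hand: [0,0,0,0,0,0,0,0,0,0]

```text
time_s: 16.82
ee_pos: [614.3, 57.7, 187.9]
ee_rot: [-180.0, 0.0, 90.0]
force: [-5.0, -0.6, 2.6]
gripper_width: 25.4
gripper_force: 40.0
```

apply_moves:
  delta_pos:
    - [0.009,0.06,0]
    - [0.011,0.121,0]
    - [0.007,0.182,0]
    - [-0.004,0.243,0]
    - [-0.021,0.301,0]
    - [-0.043,0.358,0]
    - [-0.072,0.412,0]
    - [-0.106,0.463,0]
    - [-0.145,0.509,0]
    - [-0.189,0.552,0]
  rot:
    - [0,0,0]
    - [0,0,0]
    - [0,0,0]
    - [0,0,0]
    - [0,0,0]
    - [0,0,0]
    - [0,0,0]
    - [0,0,0]
    - [0,0,0]
    - [0,0,0]
  hand: [0,0,0,0,0,0,0,0,0,0]

```text
time_s: 17.65
ee_pos: [592.1, 122.9, 187.9]
ee_rot: [179.9, 0.2, 90.0]
force: [-2.8, -4.7, 1.9]
gripper_width: 25.8
gripper_force: 40.0
```

apply_moves:
  delta_pos:
    - [-0.048,0.038,0]
    - [-0.1,0.07,0]
    - [-0.155,0.097,0]
    - [-0.212,0.118,0]
    - [-0.271,0.133,0]
    - [-0.332,0.141,0]
    - [-0.393,0.144,0]
    - [-0.454,0.14,0]
    - [-0.514,0.129,0]
    - [-0.572,0.112,0]
  rot:
    - [0,0,0]
    - [0,0,0]
    - [0,0,0]
    - [0,0,0]
    - [0,0,0]
    - [0,0,0]
    - [0,0,0]
    - [0,0,0]
    - [0,0,0]
    - [0,0,0]
  hand: [0,0,0,0,0,0,0,0,0,0]

```text
time_s: 18.48
ee_pos: [523.4, 137.1, 187.9]
ee_rot: [179.8, -0.0, 90.0]
force: [3.4, -3.4, -2.8]
gripper_width: 25.5
gripper_force: 40.0
```

apply_moves:
  delta_pos:
    - [-0.057,-0.023,0]
    - [-0.111,-0.051,0]
    - [-0.161,-0.085,0]
    - [-0.208,-0.125,0]
    - [-0.251,-0.168,0]
    - [-0.288,-0.216,0]
    - [-0.321,-0.268,0]
    - [-0.348,-0.323,0]
    - [-0.369,-0.38,0]
    - [-0.383,-0.44,0]
  rot:
    - [0,0,0]
    - [0,0,0]
    - [0,0,0]
    - [0,0,0]
    - [0,0,0]
    - [0,0,0]
    - [0,0,0]
    - [0,0,0]
    - [0,0,0]
    - [0,0,0]
  hand: [0,0,0,0,0,0,0,0,0,0]

```text
time_s: 19.32
ee_pos: [476.7, 84.2, 188.0]
ee_rot: [180.0, -0.1, 90.0]
force: [3.8, 1.1, -4.3]
gripper_width: 25.6
gripper_force: 40.0
```

apply_moves:
  delta_pos:
    - [0,0,0]
    - [0,0,0]
    - [0,0,0]
    - [0,0,0]
    - [0,0,0]
    - [0,0,0]
  rot:
    - [0,0,0]
    - [0,0,0]
    - [0,0,0]
    - [0,0,0]
    - [0,0,0]
    - [0,0,0]
  hand: [0,0,0,0,0,0]

```text
time_s: 19.82
ee_pos: [476.8, 84.3, 187.9]
ee_rot: [-180.0, 0.0, 90.0]
force: [1.5, -1.5, -0.8]
gripper_width: 25.3
gripper_force: 40.0
```

```bash
python3 - <<'E'
from h import *
s,p=wrist(); a=p["pixels"]; b=viewer.grab_frame("side"); 
cv2.imwrite("pics/end.png",cv2.resize(np.hstack([a,b["pixels"]])[:,:,::-1],(800,300)))
print(s["ee_pos"],s["force"],s["gripper_force"],s["gripper_width"])
for q in("handle","handle_grip"):
  for pp in (p,b):
    for r in spotter.landmark_of(pp,q)[:1]: print(q,r["score"],r["position"],at_z(pp,r["position"],175 if q=="handle" else 207))
E
```

```text
[476.7668078   84.34527903 187.9450253 ] [ 1.52354577 -1.54553976 -0.79383239] 39.99970614910126 25.306051031041942
handle 0.78 [283.6, 246.6] [477.18817482  83.94899628 175.        ]
handle 0.48 [288.2, 250.5] [478.48106815  86.80834752 175.        ]
handle_grip 0.96 [286.1, 267.7] [478.69100157  83.47581908 207.        ]
handle_grip 0.45 [293.0, 244.2] [465.85516634  83.76861447 207.        ]
```

View pics/end.png

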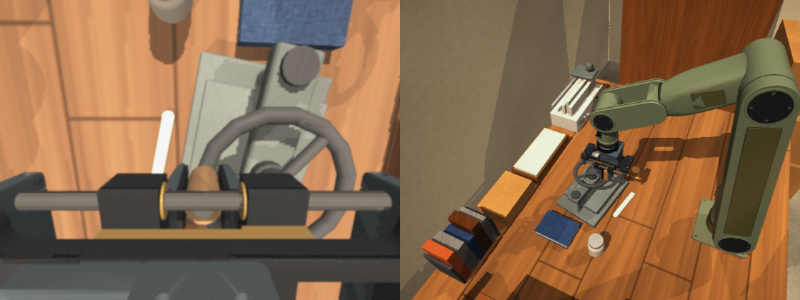

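The picture shows the handle between the pads at (203, 200) on the press's -x side, and the book, folder and jar where they were. The TCP is within 0.5 mm of the stop reference after two turns, and the wheel is at rest.

```bash
python3 -c "
from h import *
print(env.job_done())"
```

```text
the job is handed in; nothing more can be done
None
```

I wound the wheel to its closed stop, backed it off two full turns (TCP back within 0.5 mm of the stop position) and handed the job in with the handle still gripped at 40 N; the hand-in returned no verdict.

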